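# Stand two toppled clay bottles back on their feet

## Robot

A 6-joint arm with a two-finger parallel gripper is mounted at the origin on the work surface. World frame = base frame: x ahead of the robot, y to its left, z up, the work surface at z = 0. Lengths are in m, angles in rad, forces in N, time in s.
With the tool pointing down it reaches from about 0.25 to 0.725 m from the base axis. Payload 4 kg.
Tool frame: the origin (TCP) lies at the very end of the fingers, on their centre line; the grasp point (between the pads) lies 19 mm behind it; z points along the fingers, y is the line along which they close (so a half turn about z gives the same grasp; the last joint's range is limited). The gripper opens to 85 mm and grips with 20 to 120 N. Pads are 22 mm wide; open, the fingers measure 114 mm over their backs; the gripper's body (76 mm by 85 mm) begins 54 mm behind the grasp point. The pads swing forward as they close: fully open they stand 13 mm farther back than shut.
Start: joints at [1.278, 0.241, 0.005, 1.335, 0, 1.571], TCP at [0.144, 0.479, 0.231] pointing down, gripper open.
Joint ranges: [-2.72, 2.72], [-1.05, 1.87], [-1.09, 1.28], [-1.99, 2.15], [-1.42, 1.44], [-3.14, 3.14]. Speed limits (rad/s): [2.79, 2.79, 3.14, 3.14, 3.14, 3.14].

## Interface

Orientations are given as a unit quaternion [x, y, z, w].
In Python, from workcell import * gives the robot as it stands. The module is installed in compiled form; this text tells all that it offers.
- The arm moves only by the tool send_rows, never from a script. Its argument "steps" is text: rows parted by semicolons, each of 7 numbers parted by spaces: the opening, from -1 (shut) to 1 (fully open), then the shift along the world's x, y, z in m, then the turn, a rotation vector about the world's x, y, z in rad. A call has exactly 5 rows; each row shifts and turns the commanded pose from where the row before left it; what a row does not reach is not made up. A row lasts 1/12 s, in which the tool goes at most 41.7 mm and 7.16 degrees, less where a joint would pass 70% of its speed; a pose out of reach is approached as far as the arm can. A call is refused whole if a number of a shift passes 0.0417 or a number of a turn 0.125, either way. A call with a gripper value outside its range is refused whole. The fingers move at their own pace and stop on an object; the grip force is fixed at half the most. Time passes only in rows, so rows that do not move let the fingers close, or fill a call up. It gives the time, the measured TCP pose, the force, the opening and the grip force at its end, in the units of the state.
- get_obs(): the state, without advancing time (a new reading comes with each control period).
- camera(name): name is "scene" or "top" or "wrist"; returns a dict with "frame" (384x512x3 uint8, red, green, blue), "range_z" (384x512 float32, m along the optical axis (not along the pixel's ray), 0 where there is no reading), "camera_matrix" (3x3 intrinsics, pixels), "k1" (the pictures are not rectified: a ray, as slopes to the right and down, at radius r is drawn at 1 + k1 r^2 times it, then the intrinsics apply), "extrinsics" (4x4, takes a point from world to camera coordinates); the wrist camera has in their place "T_tool_cam" (4x4, takes a point from camera to tool coordinates, whose origin is the TCP and whose axes are the flange's). Camera axes: x right, y down, z forward; pixel columns grow to the right and rows downward; lengths in m; the calibration is good to about 2 mm. A picture is of the moment at which its call begins: read the wrist's pose just before it.
- job_done(): hands the job in; it is judged then, once.
The state is a dict: "clock": time; "joint_pos": joint angles; "joint_vel": joint speeds; "tau": joint torques, N m; "eef_pos": TCP position; "tool_rot": TCP orientation; "ft_force": force on the tool from outside, world axes, zero at the start; "ft_torque": the same for the moment, N m; "grip_width": finger opening in m; "grasp_force": force on a finger pad.
Only numpy, scipy, OpenCV 4.12 (cv2) and the standard library are available. Lean on these libraries where they do the work, as an engineer would, in place of code of your own. Each camera call takes 0.05 s, during which the arm holds its last target. There are 200 camera calls.

## Task

Two soft, leather-hard square bottles have toppled: the tall one leans on the firebrick and the squat one on the strapped plaster mould. Push each of them gently back up with the fingers until it stands upright and still on its own foot again, about where it is now. Do not pinch, lift or drag them, since soft clay marks, and leave everything else on the bench as it is.

Things in the scene. Friction and masses are not known exactly. Their poses are not given: they have to be found in the camera images.
- tall_bottle: soft clay bottle, 0.31 to 0.55 kg: body 64 x 64 x 130 mm high, sloping shoulder, 26 mm neck. Origin: centre of its underside (foot); z up the neck, x and y square to the sides. Toppled toward its own +x at the start: z tilted 36 deg, standing on the foot's +x edge (32 mm from the origin), +x side leaning on the brick's top edge, neck overhanging the brick; origin 19 mm up
- squat_bottle: soft clay bottle, 0.24 to 0.42 kg: body 60 x 60 x 105 mm high, sloping shoulder, 26 mm neck. Origin: centre of its underside (foot); z up the neck, x and y square to the sides. Toppled toward its own +x at the start: z tilted 38 deg, standing on the foot's +x edge (30 mm from the origin), +x side leaning on the mould's top edge, neck overhanging the mould; origin 19 mm up
- tall_collar (a point): centre of the top of the tall bottle's flat square collar (56 x 56 x 10 mm), 200 mm from the foot along the bottle's z; same axes as the bottle. The collar rises to 210 mm at most on the way. Pushed back here (under 3 N) it turns about the foot's edge, which does not slip; once it leans less than about 23 deg it drops back on its foot by itself, rocks for a second or so and stands
- squat_collar (a point): centre of the top of the squat bottle's flat square collar (54 x 54 x 10 mm), 160 mm from the foot along the bottle's z; same axes as the bottle. The collar rises to 170 mm at most on the way. Pushed back here (under 3 N) it turns about the foot's edge, which does not slip; once it leans less than about 25 deg it drops back on its foot by itself, rocks for a second or so and stands
- brick: pale firebrick lying flat, 114 mm (its x) x 230 mm (its y) x 64 mm high, too heavy to shift; origin: centre of its underside. The tall bottle leans on its -x top edge, toward the brick's +x
- mould: white two-part plaster mould lying flat, held by two black rubber straps, 100 mm (its x) x 170 mm (its y) x 60 mm high, too heavy to shift; origin: centre of its underside. The squat bottle leans on its -x top edge, toward the mould's +x
- standing_tall: bystander: a bottle of the same form and size as tall_bottle (64 mm square foot, 200 mm high), already standing upright; origin: centre of its underside
- standing_squat: bystander: a bottle of the same form and size as squat_bottle (60 mm square foot, 160 mm high), already standing upright; origin: centre of its underside
- cone_lantern: bystander: pierced pale clay cone, foot 80 mm across, 150 mm high, standing; origin: centre of its underside
- kiln_post: bystander: hollow square fireclay post, 40 x 40 mm, 90 mm high, standing between the two jobs on the robot's side; origin: centre of its underside
- tool_jar: bystander: glass jar 76 mm across and 112 mm high, holding brushes and tools that stand up to about 190 mm; origin: centre of its underside
- slip_trailer: bystander: white squeeze bottle with a thin nozzle, 44 mm across, 122 mm high, standing; origin: centre of its underside
- loop_tool: bystander: loop tool with wooden handle, 170 mm long, 20 mm thick, lying on the bench; origin: centre of its underside
There are look-alikes about, which are no part of the job. Leave any green or turquoise look-alike of the squat_bottle alone.

How it is judged:
By the outcome, as a careful person would: the job done as asked, in the order asked, and still so for the second after the job is handed in, with the robot touching nothing.
It also fails if it takes over 48 s, if anything falls off the work surface, if the arm or the gripper's body presses on something with over 40 N, if the wrist force passes 120 N, or if a joint passes its speed limit or range.

## Working session

There is one attempt and no reset: what is moved stays moved. The work goes in short steps, Python scripts to look and compute and a tool call to move; the robot and the scene stay as the last step left them, time stands still between calls to the robot, and variables do not carry over. Pictures are saved under pics/ and viewed, at most 10 in all, crops included, and the job is handed in when it is done.

Besides the shell and the picture viewer there is one more tool, called as name(argument=value, ...), one argument or row to a line, values as JSON. send_rows: Moves the arm, as the interface text tells. Its arguments: {"type":"object","properties":{"steps":{"type":"string"}},"required":["steps"]}

```bash
mkdir -p pics
cat > h.py <<'E'
import numpy as np, cv2
from workcell import *
def snap(n,f=None):
    c=camera(n)
    if f: cv2.imwrite('pics/'+f,cv2.cvtColor(c['frame'],cv2.COLOR_RGB2BGR))
    return c
def cloud(c):
    K=c['camera_matrix'];h,w=c['range_z'].shape
    u,v=np.meshgrid(np.arange(w),np.arange(h))
    D=np.array([c['k1'],0,0,0,0.])
    p=cv2.undistortPoints(np.stack([u,v],-1).reshape(-1,1,2).astype(float),np.array(K,float),D).reshape(h,w,2)
    z=c['range_z'];P=np.dstack([p[...,0]*z,p[...,1]*z,z])
    E=np.array(c['extrinsics']);W=(P-E[:3,3])@E[:3,:3]
    W[z==0]=np.nan
    return W
E
python3 - <<'E'
from h import *
for n in('top','scene'):
    c=snap(n,None);W=cloud(c);np.save(n+'.npy',W);np.save(n+'_f.npy',c['frame'])
    cv2.imwrite(f'pics/{n}1.png',cv2.resize(cv2.cvtColor(c['frame'],cv2.COLOR_RGB2BGR),(800,600),interpolation=cv2.INTER_CUBIC))
    print(n,c['extrinsics'],c['k1'],(c['range_z']==0).mean())
print(get_obs())
E
```

```text
top [[ 0.01302917 -0.99988359 -0.00794016  0.05830679]
 [-0.98244589 -0.01132328 -0.18620383  0.52864211]
 [ 0.18609224  0.01022686 -0.98247905  1.35621618]
 [ 0.          0.          0.          1.        ]] 0.00029152124375182855 0.004150390625
scene [[-0.71710021  0.69685536  0.01264482  0.32783189]
 [ 0.37219166  0.3982175  -0.83838904 -0.0928359 ]
 [-0.58927129 -0.59650267 -0.54492561  1.64308684]
 [ 0.          0.          0.          1.        ]] -0.09700985616794597 0.0121917724609375
{'clock': 0.1, 'joint_pos': array([ 1.27797551e+00,  2.41355441e-01,  3.80995560e-03,  1.33521622e+00,
       -3.37357284e-05,  1.57083589e+00]), 'joint_vel': array([ 0.00088606, -0.00140274,  0.00344842, -0.0006672 , -0.00195709,
        0.00068914]), 'tau': array([ 3.20458412e-04, -3.73137653e+01,  2.53010452e+01,  1.08336448e-02,
        5.63916512e-05,  8.76373321e-06]), 'eef_pos': array([0.14416469, 0.47814269, 0.23047441]), 'tool_rot': array([ 1.45907375e-01,  9.89297767e-01, -9.74637002e-04, -1.26655514e-04]), 'ft_force': array([-0.99194616,  0.17602114,  1.12807953]), 'ft_torque': array([-0.0696008 , -0.04281858,  0.08057566]), 'grasp_force': 0.0, 'grip_width': 0.08542811930742444}
```

View pics/top1.png

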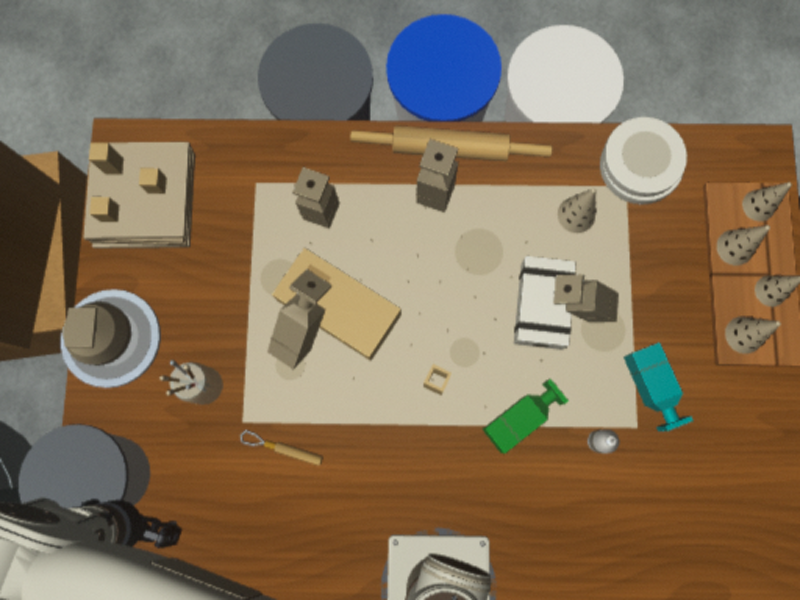

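View pics/scene1.png

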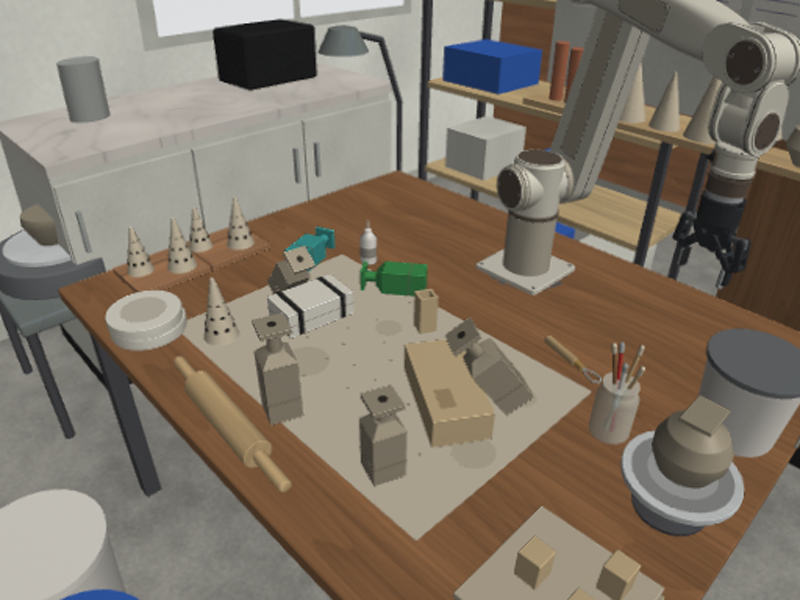

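The top view shows the tall bottle's foot near (287,345) and its collar near (312,284), leaning over the brick. The squat bottle's foot is near (605,300) and its collar near (568,290), leaning left over the mould. The green bottle at (525,415), the turquoise one at (655,380) and the post at (437,379) all have to be avoided.

```bash
cat > fit.py <<'E'
from h import *
from scipy.optimize import least_squares
from scipy.spatial.transform import Rotation as R
T=np.load('top.npy');F=np.load('top_f.npy').astype(int);S=np.load('scene.npy');G=np.load('scene_f.npy').astype(int)
for n,(u,v) in dict(tallfoot=(287,350),tallcol=(303,275),sqfoot=(605,300),sqcol=(562,282),brick=(350,310),mould=(540,305),post=(428,388),green=(515,425),greencap=(555,392),teal=(655,370),tealcap=(675,420),stall=(437,150),ssq=(313,180),jar=(190,380),conetip=(592,195),trailer=(603,438)).items():
    a,b=int(u*.64),int(v*.64);print(n,T[b,a].round(3),F[b,a])
def sd(p,lo,hi):
    c=(np.array(lo)+hi)/2;h=(np.array(hi)-lo)/2;q=abs(p-c)-h
    return np.linalg.norm(np.maximum(q,0),axis=1)+np.minimum(q.max(1),0)
def pose(x,tilt,half):
    r=R.from_euler('z',x[2])*R.from_euler('y',tilt)
    e=np.array([x[0],x[1],0]); return r,e-r.apply([half,0,0])
def fit(x0,tilt,w,H,top,cw,P):
    h=w/2
    def f(x):
        r,o=pose(x,x[3],h);p=r.inv().apply(P-o)
        d=np.minimum.reduce([abs(sd(p,[-h,-h,0],[h,h,H])),abs(sd(p,[-cw/2,-cw/2,top-.01],[cw/2,cw/2,top])),abs(sd(p,[-.013,-.013,H],[.013,.013,top]))])
        return np.minimum(d,.015)
    best=min((least_squares(f,[x0[0],x0[1],x0[2]+d,tilt],loss='soft_l1',f_scale=.003) for d in(-.3,0,.3)),key=lambda s:s.cost)
    x=best.x;r,o=pose(x,x[3],h)
    print('edge',x[:2].round(4),'yaw',np.degrees(x[2]).round(1),'tilt',np.degrees(x[3]).round(1),'origin',o.round(4),'collar',(o+r.apply([0,0,top])).round(4),'med',np.median(f(x)).round(4),len(P))
def pts(c,rad,zmin=.015):
    o=[]
    for W,C in((T,F),(S,G)):
        m=(np.hypot(W[...,0]-c[0],W[...,1]-c[1])<rad)&(W[...,2]>zmin)&(C.max(2)<165)&(C.max(2)-C.min(2)<45);o.append(W[m])
    return np.vstack(o)
for nm,ft,co,a in(('t',(287,345),(312,284),(36,.064,.13,.2,.056)),('s',(605,300),(568,290),(38,.06,.105,.16,.054))):
    A=T[int(ft[1]*.64),int(ft[0]*.64)];B=T[int(co[1]*.64)-4,int(co[0]*.64)-4];d=B-A;y=np.arctan2(d[1],d[0])
    P=pts((A+B)[:2]/2,.13);fit([A[0],A[1],y],np.radians(a[0]),*a[1:],P)
def rect(c,z,rad,white):
    m=(np.hypot(T[...,0]-c[0],T[...,1]-c[1])<rad)&(abs(T[...,2]-z)<.006)
    print(cv2.minAreaRect(T[m][:,:2].astype(np.float32)))
rect(T[198,224],.064,.16,0);rect(T[195,346],.06,.12,0)
E
python3 fit.py
```

```text
tallfoot [0.441 0.295 0.073] [132 122  96]
tallcol [0.564 0.254 0.177] [103  92  71]
sqfoot [ 0.543 -0.315  0.084] [76 71 55]
sqcol [ 0.566 -0.22   0.139] [149 137 110]
brick [0.523 0.176 0.063] [195 169 115]
mould [ 0.538 -0.193  0.059] [215 214 198]
post [0.378 0.024 0.007] [136 122  93]
green [ 0.305 -0.141  0.056] [ 38 136  52]
greencap [ 0.371 -0.22   0.056] [ 42 132  52]
teal [ 0.415 -0.412  0.057] [ 13 145 140]
tealcap [ 0.321 -0.453  0.038] [  7 132 128]
stall [0.796 0.014 0.2  ] [139 126 102]
ssq [0.751 0.244 0.161] [105  94  74]
jar [0.379 0.466 0.11 ] [164 165 150]
conetip [ 0.737 -0.281  0.138] [149 136 113]
trailer [ 0.284 -0.3    0.079] [168 167 157]
edge [0.4695 0.286 ] yaw -32.3 tilt 35.9 origin [0.4476 0.2998 0.0188] collar [0.5468 0.2371 0.1807] med 0.0014 2990
edge [ 0.5436 -0.303 ] yaw 83.7 tilt 37.9 origin [ 0.541  -0.3266  0.0184] collar [ 0.5518 -0.2289  0.1447] med 0.0029 2270
((0.5036813616752625, 0.22804522514343262), (0.23114502429962158, 0.2011227160692215), 57.760284423828125)
((0.5453693866729736, -0.23506686091423035), (0.15728570520877838, 0.17129383981227875), 83.8397445678711)
```

The fits agree with the stated tilts and with the mould's and brick's yaw. The plan is to push the collar's +x edge with shut, vertical fingers. I'm moving to the hover point beyond the tall collar.

send_rows(
  steps="-1 .031 -.0185 .014 0 0 -.09;-1 .031 -.0185 .014 0 0 -.09;-1 .031 -.0185 .014 0 0 -.09;-1 .031 -.0185 .014 0 0 0;-1 .031 -.0185 .014 0 0 0",
)

```text
clock: 0.52
eef_pos: [0.3002, 0.385, 0.3015]
tool_rot: [0.277, 0.961, -0.0, -0.0]
ft_force: [0.6, 0.7, 0.4]
grip_width: 0.0255
grasp_force: 0.0
```

send_rows(
  steps="-1 .031 -.0185 0 0 0 0;-1 .031 -.0185 0 0 0 0;-1 .031 -.0185 0 0 0 0;-1 .031 -.0185 0 0 0 0;-1 .031 -.0185 0 0 0 0",
)

```text
clock: 0.93
eef_pos: [0.4555, 0.2924, 0.3009]
tool_rot: [0.278, 0.961, -0.0, -0.0]
ft_force: [0.1, 0.6, 0.2]
grip_width: -0.0001
grasp_force: 0.0
```

send_rows(
  steps="-1 .031 -.0185 0 0 0 0;-1 .031 -.0185 0 0 0 0;-1 .031 -.0185 0 0 0 0;-1 .031 -.0185 0 0 0 0;-1 .031 -.0185 0 0 0 0",
)

```text
clock: 1.35
eef_pos: [0.6104, 0.1999, 0.3006]
tool_rot: [0.278, 0.961, -0.0, -0.001]
ft_force: [0.7, 0.8, 0.9]
grip_width: -0.0003
grasp_force: 0.0
```

send_rows(
  steps="-1 0 0 -.03 0 0 0;-1 0 0 -.03 0 0 0;-1 -.001 -.002 -.03 0 0 0;-1 0 0 -.03 0 0 0;-1 0 0 -.03 0 0 0",
)

```text
clock: 1.77
eef_pos: [0.6078, 0.1987, 0.1491]
tool_rot: [0.278, 0.961, -0.0, -0.001]
ft_force: [0.7, 0.2, -0.4]
grip_width: -0.0002
grasp_force: 0.0
```

send_rows(
  steps="-1 -.005 .0032 0 0 0 0;-1 -.005 .0032 0 0 0 0;-1 -.005 .0032 0 0 0 0;-1 -.004 .0025 0 0 0 0;-1 -.004 .0025 0 0 0 0",
)

```text
clock: 2.18
eef_pos: [0.5861, 0.215, 0.1541]
tool_rot: [0.277, 0.961, 0.001, 0.002]
ft_force: [0.0, -0.8, 0.1]
grip_width: 0.0001
grasp_force: 0.0
```

send_rows(
  steps="-1 -.0025 .0016 0 0 0 0;-1 -.0025 .0016 0 0 0 0;-1 -.0025 .0016 0 0 0 0;-1 -.0025 .0016 0 0 0 0;-1 -.0025 .0016 0 0 0 0",
)

```text
clock: 2.6
eef_pos: [0.573, 0.2218, 0.1516]
tool_rot: [0.278, 0.961, 0.0, 0.001]
ft_force: [1.8, -0.5, 1.3]
grip_width: -0.0002
grasp_force: 0.6
```

Contact is starting (about 2 N). I'm pushing slowly while rising.

send_rows(
  steps="-1 -.0021 .0013 .001 0 0 0;-1 -.0021 .0013 .001 0 0 0;-1 -.0021 .0013 .001 0 0 0;-1 -.0021 .0013 .001 0 0 0;-1 -.0021 .0013 .001 0 0 0",
)

```text
clock: 3.02
eef_pos: [0.5621, 0.2284, 0.1564]
tool_rot: [0.278, 0.961, 0.0, -0.0]
ft_force: [0.0, -0.7, 0.7]
grip_width: 0.0002
grasp_force: 0.3
```

send_rows(
  steps="-1 -.0021 .0013 .001 0 0 0;-1 -.0021 .0013 .001 0 0 0;-1 -.0021 .0013 .001 0 0 0;-1 -.0021 .0013 .001 0 0 0;-1 -.0021 .0013 .001 0 0 0",
)

```text
clock: 3.43
eef_pos: [0.5515, 0.235, 0.1613]
tool_rot: [0.278, 0.961, -0.0, -0.0]
ft_force: [0.7, 0.4, -0.4]
grip_width: 0.0002
grasp_force: 0.2
```

Run:
```python
from h import *
c=snap('scene');f=c['frame'][190:290,260:360]
cv2.imwrite('pics/s2.png',cv2.resize(cv2.cvtColor(f,cv2.COLOR_RGB2BGR),(600,600),interpolation=cv2.INTER_CUBIC))
```

```text
(no output)
```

View pics/s2.png

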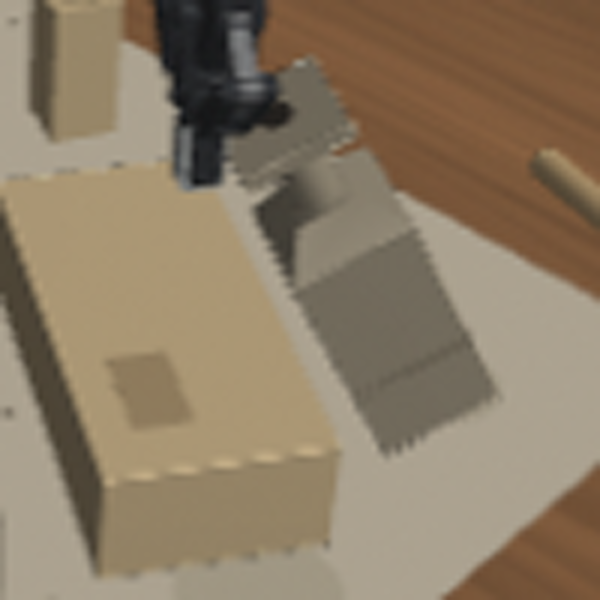

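The crop shows the shut fingers at (200,170), touching the collar's near edge. The tall bottle has come off the brick and leans less, so I'm continuing the push.

send_rows(
  steps="-1 -.0021 .0013 .0005 0 0 0;-1 -.0021 .0013 .0005 0 0 0;-1 -.0021 .0013 .0005 0 0 0;-1 -.0021 .0013 .0005 0 0 0;-1 -.0021 .0013 .0005 0 0 0",
)

```text
clock: 3.9
eef_pos: [0.541, 0.2415, 0.1638]
tool_rot: [0.278, 0.961, -0.0, -0.0]
ft_force: [-1.0, 0.3, 0.0]
grip_width: -0.0001
grasp_force: 0.0
```

send_rows(
  steps="-1 -.0017 .0011 .0005 0 0 0;-1 -.0017 .0011 .0005 0 0 0;-1 -.0017 .0011 .0005 0 0 0;-1 -.0013 .0008 0 0 0 0;-1 -.0008 .0005 0 0 0 0",
)

```text
clock: 4.32
eef_pos: [0.5339, 0.2461, 0.1654]
tool_rot: [0.278, 0.961, 0.0, 0.0]
ft_force: [0.0, -0.1, -0.2]
grip_width: 0.0004
grasp_force: 0.0
```

Run:
```python
from h import *
c=snap('scene');f=c['frame'][190:290,260:360]
cv2.imwrite('pics/s3.png',cv2.resize(cv2.cvtColor(f,cv2.COLOR_RGB2BGR),(600,600),interpolation=cv2.INTER_CUBIC))
```

```text
(no output)
```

View pics/s3.png

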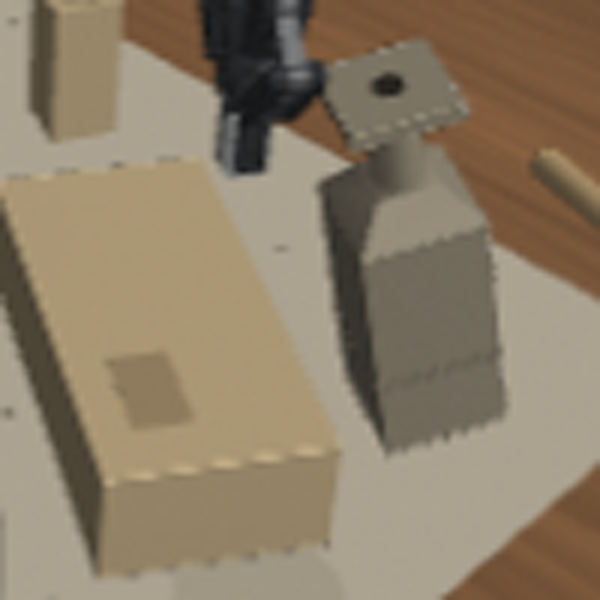

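The tall bottle has tipped past balance: the collar at (395,90) is clear of the fingers and it is settling on its foot. Next I retreat, rise, and travel to the far side of the squat collar.

send_rows(
  steps="-1 .0085 -.0054 0 0 0 0;-1 .0085 -.0054 0 0 0 0;-1 .0085 -.0054 0 0 0 0;-1 .0085 -.0054 .02 0 0 0;-1 .0085 -.0054 .02 0 0 0",
)

```text
clock: 4.78
eef_pos: [0.5769, 0.2174, 0.204]
tool_rot: [0.278, 0.961, -0.001, -0.002]
ft_force: [0.7, -0.2, 0.6]
grip_width: 0.0002
grasp_force: 0.0
```

send_rows(
  steps="-1 0 0 .023 0 0 0;-1 0 0 .023 0 0 0;-1 0 0 .023 0 0 0;-1 0 -.02 .023 0 0 -.05;-1 0 -.035 0 0 0 -.11",
)

```text
clock: 5.2
eef_pos: [0.5794, 0.1658, 0.3022]
tool_rot: [0.353, 0.935, 0.003, 0.004]
ft_force: [0.4, -1.1, 1.1]
grip_width: -0.0002
grasp_force: 0.0
```

send_rows(
  steps="-1 0 -.035 0 0 0 -.11;-1 0 -.035 0 0 0 -.11;-1 0 -.035 0 0 0 -.11;-1 0 -.035 0 0 0 -.11;-1 0 -.035 0 0 0 -.11",
)

```text
clock: 5.62
eef_pos: [0.577, -0.0139, 0.2974]
tool_rot: [0.597, 0.802, 0.0, 0.0]
ft_force: [1.2, 0.1, -0.4]
grip_width: -0.0003
grasp_force: 0.0
```

send_rows(
  steps="-1 0 -.035 0 0 0 -.11;-1 0 -.035 0 0 0 -.11;-1 0 -.035 0 0 0 -.11;-1 0 -.035 0 0 0 -.077;-1 0 0 0 0 0 0",
)

```text
clock: 6.03
eef_pos: [0.5763, -0.1587, 0.2966]
tool_rot: [0.748, 0.663, -0.001, 0.001]
ft_force: [-0.1, 0.0, -1.0]
grip_width: 0.0
grasp_force: 0.0
```

Run:
```python
from h import *
from scipy.spatial.transform import Rotation as R
c=snap('scene');f=c['frame'][120:320,200:400]
cv2.imwrite('pics/s4.png',cv2.resize(cv2.cvtColor(f,cv2.COLOR_RGB2BGR),(600,600),interpolation=cv2.INTER_CUBIC))
o=get_obs();p=o['eef_pos'];y=R.from_quat(o['tool_rot']).as_matrix()[:,1]
d=np.array([.1097,.994]);r=p[:2]-[.5436,-.303]
print(p,'s',r@d,'lat(n=.994,-.1097)',r@[.994,-.1097],'yaw y',np.degrees(np.arctan2(y[1],y[0])))
```

```text
[ 0.57647479 -0.15579811  0.29671132] s 0.14992504700726708 lat(n=.994,-.1097) 0.01652949048695221 yaw y -6.6293242969631185
```

View pics/s4.png

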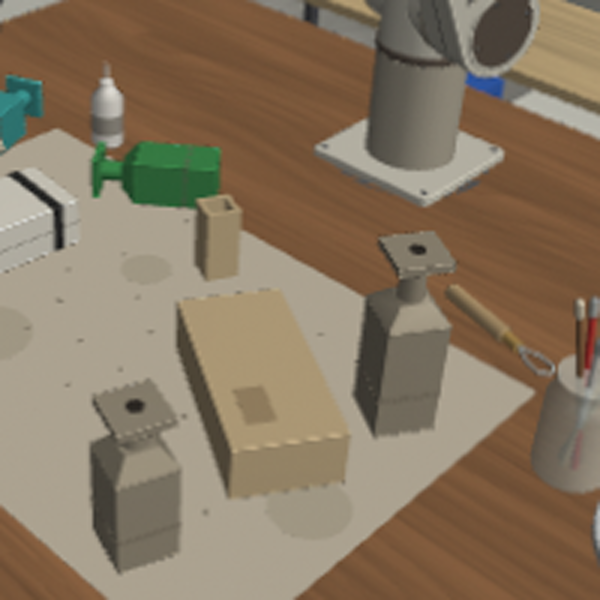

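The tall bottle stands upright at (405,345). Next I centre on the squat collar's line, descend and approach.

send_rows(
  steps="-1 -.0082 .0009 -.037 0 0 0;-1 -.0082 .0009 -.037 0 0 0;-1 0 0 -.037 0 0 0;-1 0 0 -.037 0 0 0;-1 0 0 -.037 0 0 0",
)

```text
clock: 6.5
eef_pos: [0.5604, -0.1489, 0.1111]
tool_rot: [0.744, 0.668, 0.0, 0.0]
ft_force: [0.4, -0.0, -0.7]
grip_width: 0.0001
grasp_force: 0.0
```

send_rows(
  steps="-1 -.0007 -.006 0 0 0 0;-1 -.0007 -.006 0 0 0 0;-1 -.0007 -.006 0 0 0 0;-1 -.0004 -.004 0 0 0 0;-1 -.0004 -.004 0 0 0 0",
)

```text
clock: 6.92
eef_pos: [0.5595, -0.1767, 0.1154]
tool_rot: [0.745, 0.667, 0.002, 0.003]
ft_force: [0.1, -0.4, 0.6]
grip_width: -0.0
grasp_force: 0.0
```

send_rows(
  steps="-1 -.0003 -.0025 0 0 0 0;-1 -.0003 -.0025 0 0 0 0;-1 -.0003 -.0025 0 0 0 0;-1 -.0003 -.0025 0 0 0 0;-1 -.0003 -.0025 0 0 0 0",
)

```text
clock: 7.33
eef_pos: [0.5558, -0.1879, 0.1125]
tool_rot: [0.745, 0.668, 0.0, 0.0]
ft_force: [0.2, 1.0, 0.4]
grip_width: -0.0
grasp_force: 0.0
```

Run:
```python
from h import *
o=get_obs();p=o['eef_pos'];d=np.array([.1097,.994]);r=p[:2]-[.5436,-.303]
print(p,'s',r@d,'lat',r@[.994,-.1097])
```

```text
[ 0.55579257 -0.18793998  0.11245978] s 0.11570718260607538 lat -0.0005026719529570329
```

send_rows(
  steps="-1 -.0003 -.0025 0 0 0 0;-1 -.0003 -.0025 0 0 0 0;-1 -.0003 -.0025 0 0 0 0;-1 -.0003 -.0025 .001 0 0 0;-1 -.0003 -.0025 .001 0 0 0",
)

```text
clock: 7.75
eef_pos: [0.5543, -0.2002, 0.1143]
tool_rot: [0.745, 0.668, 0.0, -0.0]
ft_force: [0.1, 0.3, 0.7]
grip_width: -0.0004
grasp_force: 0.5
```

send_rows(
  steps="-1 -.0003 -.0024 .001 0 0 0;-1 -.0003 -.0024 .001 0 0 0;-1 -.0003 -.0024 .001 0 0 0;-1 -.0003 -.0024 .001 0 0 0;-1 -.0003 -.0024 .001 0 0 0",
)

```text
clock: 8.17
eef_pos: [0.5528, -0.2126, 0.1195]
tool_rot: [0.745, 0.668, -0.0, 0.0]
ft_force: [0.0, 0.2, 0.8]
grip_width: -0.0001
grasp_force: 0.2
```

send_rows(
  steps="-1 -.0003 -.0022 .001 0 0 0;-1 -.0003 -.0022 .001 0 0 0;-1 -.0002 -.0022 .001 0 0 0;-1 -.0003 -.0022 .001 0 0 0;-1 -.0002 -.0022 .001 0 0 0",
)

```text
clock: 8.58
eef_pos: [0.5514, -0.2236, 0.1244]
tool_rot: [0.745, 0.668, -0.0, -0.0]
ft_force: [-1.0, -0.0, -0.1]
grip_width: -0.0
grasp_force: 0.0
```

Run:
```python
from h import *
o=get_obs();p=o['eef_pos'];d=np.array([.1097,.994]);r=p[:2]-[.5436,-.303]
print(p,'s',r@d,'lat',r@[.994,-.1097])
c=snap('scene');f=c['frame'][120:240,130:250]
cv2.imwrite('pics/s5.png',cv2.resize(cv2.cvtColor(f,cv2.COLOR_RGB2BGR),(600,600),interpolation=cv2.INTER_CUBIC))
```

```text
[ 0.55140012 -0.22355546  0.12435593] s 0.07982354175677932 lat -0.0009617449828440713
```

View pics/s5.png

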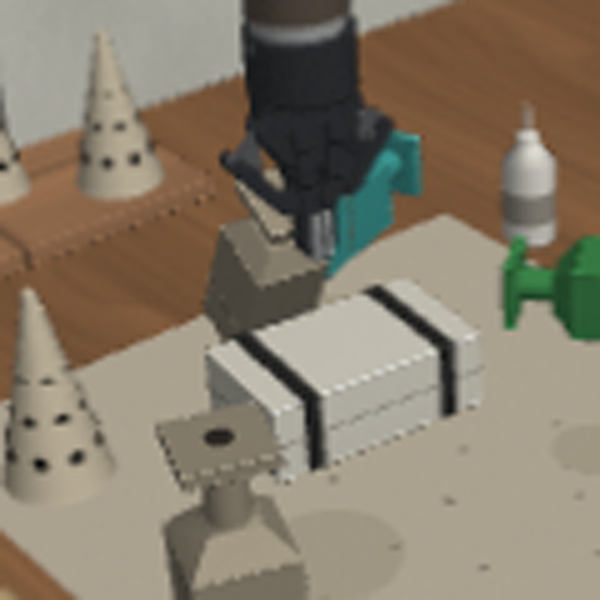

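The fingertips at (318,235) hold the collar edge and the squat bottle has come off the mould. A little further will tip it past balance.

send_rows(
  steps="-1 -.0002 -.0022 .0005 0 0 0;-1 -.0002 -.0022 .0005 0 0 0;-1 -.0002 -.0022 .0005 0 0 0;-1 -.0002 -.0022 .0005 0 0 0;-1 -.0002 -.0018 .0005 0 0 0",
)

```text
clock: 9.05
eef_pos: [0.5505, -0.2341, 0.1268]
tool_rot: [0.745, 0.668, -0.0, -0.0]
ft_force: [-0.4, 0.4, 0.1]
grip_width: -0.0005
grasp_force: 0.0
```

send_rows(
  steps="-1 -.0002 -.0015 .0005 0 0 0;-1 -.0002 -.0015 0 0 0 0;-1 -.0001 -.001 0 0 0 0;-1 0 0 0 0 0 0;-1 0 0 0 0 0 0",
)

```text
clock: 9.47
eef_pos: [0.55, -0.2379, 0.1272]
tool_rot: [0.745, 0.668, -0.0, -0.0]
ft_force: [0.5, 0.3, 0.4]
grip_width: 0.0001
grasp_force: 0.0
```

Run:
```python
from h import *
c=snap('scene');f=c['frame'][120:240,130:250]
cv2.imwrite('pics/s6.png',cv2.resize(cv2.cvtColor(f,cv2.COLOR_RGB2BGR),(600,600),interpolation=cv2.INTER_CUBIC))
```

```text
(no output)
```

View pics/s6.png

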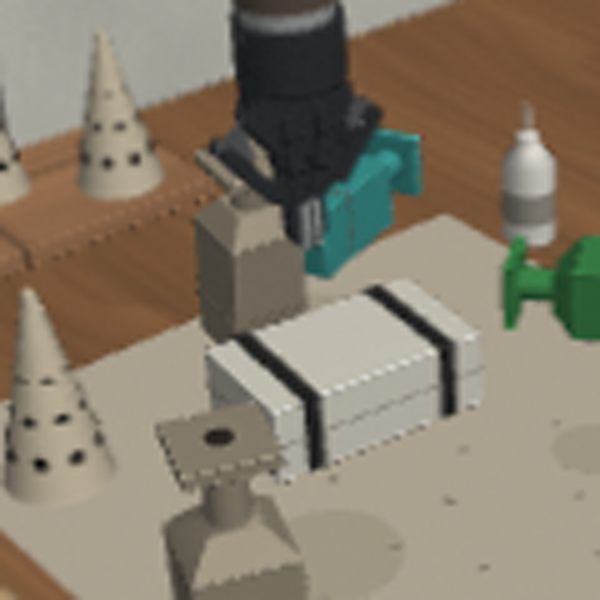

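The squat bottle's body at (250,270) now stands near vertical, with the collar clear of the fingers. I'm retreating, rising and letting it settle, then checking both.

send_rows(
  steps="-1 .001 .01 0 0 0 0;-1 .001 .01 0 0 0 0;-1 .001 .01 0 0 0 0;-1 .001 .01 .02 0 0 0;-1 .001 .01 .03 0 0 0",
)

```text
clock: 9.93
eef_pos: [0.5526, -0.1853, 0.1743]
tool_rot: [0.744, 0.668, -0.002, -0.004]
ft_force: [0.9, -0.3, -0.0]
grip_width: -0.0003
grasp_force: 0.0
```

send_rows(
  steps="-1 0 .03 .025 0 0 0;-1 0 .035 .02 0 0 0;-1 0 .035 .02 0 0 0;-1 0 .035 .02 0 0 0;-1 0 .035 .02 0 0 0",
)

```text
clock: 10.35
eef_pos: [0.5544, -0.0151, 0.2835]
tool_rot: [0.744, 0.668, 0.0, 0.0]
ft_force: [0.6, -0.2, -0.6]
grip_width: -0.0003
grasp_force: 0.0
```

send_rows(
  steps="-1 0 0 0 0 0 0;-1 0 0 0 0 0 0;-1 0 0 0 0 0 0;-1 0 0 0 0 0 0;-1 0 0 0 0 0 0",
)

```text
clock: 10.77
eef_pos: [0.5544, -0.0188, 0.2811]
tool_rot: [0.745, 0.667, -0.001, -0.001]
ft_force: [-0.0, -0.3, -0.9]
grip_width: 0.0003
grasp_force: 0.0
```

send_rows(
  steps="-1 0 0 0 0 0 0;-1 0 0 0 0 0 0;-1 0 0 0 0 0 0;-1 0 0 0 0 0 0;-1 0 0 0 0 0 0",
)

```text
clock: 11.18
eef_pos: [0.555, -0.0182, 0.2822]
tool_rot: [0.745, 0.667, -0.0, -0.0]
ft_force: [0.7, -0.0, -0.0]
grip_width: -0.0004
grasp_force: 0.0
```

send_rows(
  steps="-1 0 0 0 0 0 0;-1 0 0 0 0 0 0;-1 0 0 0 0 0 0;-1 0 0 0 0 0 0;-1 0 0 0 0 0 0",
)

```text
clock: 11.6
eef_pos: [0.555, -0.0178, 0.2823]
tool_rot: [0.745, 0.668, 0.0, 0.0]
ft_force: [0.5, -0.9, 0.1]
grip_width: 0.0004
grasp_force: 0.0
```

Run:
```python
from h import *
print(get_obs()['clock'],get_obs()['eef_pos'])
c=snap('scene','s7.png');W=cloud(c)
cv2.imwrite('pics/s7.png',cv2.resize(cv2.cvtColor(c['frame'],cv2.COLOR_RGB2BGR),(800,600)))
def col(W,xy,z):
    m=(np.hypot(W[...,0]-xy[0],W[...,1]-xy[1])<.06)&(W[...,2]>z-.015)&(W[...,2]<z+.02)
    P=W[m];u=np.linalg.svd(P-np.median(P,0),full_matrices=False)[2][2]
    print(len(P),np.median(P,0).round(3),'z range',np.percentile(P[:,2],[3,50,97]).round(3),'normal tilt',np.degrees(np.arccos(abs(u[2]))).round(1))
col(W,(.4425,.303),.2);col(W,(.5403,-.333),.16)
```

```text
11.6 [ 0.55501845 -0.01782042  0.2823339 ]
304 [0.446 0.309 0.198] z range [0.19  0.198 0.2  ] normal tilt 3.3
144 [ 0.544 -0.325  0.158] z range [0.15  0.158 0.161] normal tilt 2.7
```

View pics/s7.png

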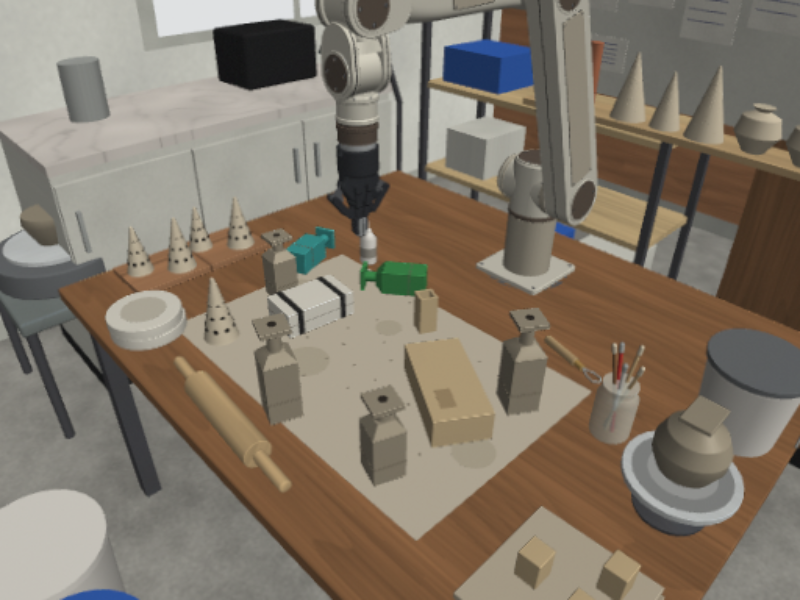

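Both bottles stand upright, the tall one at (522,365) and the squat one at (280,265). Collar heights are right at 0.20 and 0.16 m, everything else is where it was, and the arm is clear.

```bash
python3 -c "
from workcell import *
print(job_done())"
```

```text
the job is handed in; nothing more can be done
None
```

Both bottles were pushed gently back up and were standing on their own feet, about where they were, when I handed the job in at about 12 s; nothing else on the bench was moved.

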